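Shift a bench-mounted gearstick into third

TASK

The gear selector on the bench has been left somewhere in its left-hand lane (first, second or between). Push its gearstick with the outside of the fingers, without gripping it, through the H-shaped gate into third: first along the lane into the cross channel if it is not there, then across to the right-hand lane, then forward (away from the robot) as far as it goes, not dipping into fourth on the way. Leave the loose things round the selector where they are, and finish clear of the stick.

Things in the scene. Friction and masses are not known exactly. Their poses are not given: they have to be found in the camera images.
- gearbox: the gear selector, fixed to the bench: grey housing 122 x 112 mm (x by y), 104 mm high, on a dark foot flange 170 x 156 x 8 mm, with an aluminium gate plate on top whose opening is an H. Origin: centre of the underside, on the bench. +x is forward (away from the robot), +y left; turned up to 0.5 rad either way. Slots: first left forward, second left rear, third right forward, fourth right rear
- gate (a point): centre of the H opening, on top of the 8 mm gate plate, 104 mm above the bench; axes as the gearbox. Two lanes run along x at y = +26 and -26 mm, each 77 mm long and 19 mm wide, joined by a cross channel along y at x = 0, 21 mm wide with rounded corners; the 35 mm wide tongues between the lanes block the stick
- third (a point): forward end of the third slot (right lane), on top of the gate plate; each slot has as many small raised pips just beyond its end as its number, so three here
- select (a joint): sideways lean of the gearstick in rad, about the gearbox's x axis through the pivot (on the gearbox's centre line, 20 mm above the bench): positive leans right (-y). Stops at -0.35 and 0.35. In the left lane -0.35 to -0.286, in the right lane 0.286 to 0.35. Stays where it is left (friction; about 3 N at the knob moves it)
- shift (a joint): fore-and-aft lean of the gearstick in rad, about the gearbox's y axis (which leans with select) through the same pivot: positive leans forward. Stops at -0.35 and +0.35; the cross channel is open only while it is within about 0.055 of 0. Third is fully home at +0.35. Stays where it is left (friction; about 3 N at the knob moves it).
- knob (a point): centre of the gearstick's black knob, a round pear-shaped grip 34 mm across and 66 mm long on a 12 mm steel stem. The point is 145 mm from the pivot along the stick (knob from 110 to 176 mm). With leans s (select) and t (shift) it is at (145 sin t, -145 cos t sin s, 20 + 145 cos t cos s) mm in the gearbox frame
- grip_front: front (+x) quarter of the knob and stem, a part of the stick; origin at the pivot, axes lean with the stick
- grip_rear: rear (-x) quarter of the knob and stem, a part of the stick; origin at the pivot, axes lean with the stick
- grip_left: left (+y) quarter of the knob and stem, a part of the stick; origin at the pivot, axes lean with the stick
- grip_right: right (-y) quarter of the knob and stem, a part of the stick; origin at the pivot, axes lean with the stick
- oil_filter: bystander: white oil filter canister, 69 mm across, 92 mm high, loose, standing to the right of the selector; origin centre of underside
- bearing: bystander: steel ball bearing ring, 52 mm across, 15 mm high, loose, lying to the right of the selector; origin centre of underside
- screwdriver_red: bystander: screwdriver with a red handle, 222 mm long, 26 mm thick, loose, lying to the left of the selector; origin centre of underside
- spark_plug_1: bystander: spark plug, 74 mm long, 21 mm thick, loose, lying beyond the selector; origin centre of underside

How it is judged:
By the outcome, as a careful person would: the job done as asked, in the order asked, and still so for the second after the job is handed in, with the robot touching nothing.
It also fails if it takes over 64 s, if anything falls off the work surface, if the arm or the gripper's body presses on something with over 40 N, if the wrist force passes 120 N, or if a joint passes its speed limit or range.

ROBOT

A 6-joint arm with a two-finger parallel gripper is mounted at the origin on a cart in front of the work surface, level with it; the furniture and walls round the work are solid. World frame = base frame: x ahead of the robot, y to its left, z up, the work surface at z = 0. Lengths are in mm, angles in degrees, forces in N, time in s.
With the tool pointing down it reaches from about 250 to 775 mm from the base axis. Payload 4 kg.
Tool frame: the origin (TCP) lies on the centre line of the jaws, within the pads' length; the fingertips stand r.tip_reach ahead of it and the grasp point (between the pads) lies 8 mm behind it (r.tip_reach is the distance from the TCP to the fingertips, in mm); z points along the fingers, y is the direction in which the jaws open and shut (so a half turn about z gives the same grasp; the last joint's range is limited). The gripper opens to 85 mm and grips with 20 to 120 N. Pads are 22 mm wide; open, the fingers measure 114 mm over their backs; the gripper's body (76 mm by 85 mm) begins 54 mm behind the grasp point. The pads swing forward as they close: fully open they stand 13 mm farther back than shut.
Start: joints at [-79.36, 4.996, 78.535, -0, 96.463, -5.907], TCP at [156.638, -527.239, 242.341] pointing down, gripper open.
Joint ranges: [-177.83, 177.83], [-43.37, 116.18], [15.69, 146.23], [-61.86, 241.86], [9.47, 152.12], [-147.06, 147.06]. Speed limits (degrees/s): [159.86, 159.86, 180, 180, 180, 180].

INTERFACE

Orientations are given as [roll, pitch, yaw] about the fixed x, y, z axes, in that order (R = Rz(yaw) Ry(pitch) Rx(roll)).
In Python, from rig import r, cams, job_done gives the robot as it stands.
- The arm moves only by the shell command python3 -m inch 'ROWS' [OPENING]. ROWS is JSON, a list of rows, each a list of 2 entries, a list of its own where there are three numbers: the shift along the tool's x, y, z in m, then the turn about the tool's z in degrees. In form: [[[x, y, z], yaw], ...]. A call has 1 to 10 rows; each row shifts and turns the pose as measured when the row begins, along the tool's axes as they then stand; what a row does not reach is not made up. A row lasts 1/12 s, in which the tool goes at most 41.7 mm and 7.16 degrees, less where a joint would pass 70% of its speed; a pose out of reach is approached as far as the arm can. A call is refused whole if a number of a shift passes 0.0417 or a number of a turn 7.16, either way. A call with a gripper value outside its range is refused whole. OPENING is the finger opening in m, from 0 to 0.0854, set as the call begins (- or left out, the last holds). The fingers move at their own pace and stop on an object; the grip force is fixed at half the most. Time passes only in rows, so rows that do not move let the fingers close. It gives the time, the measured TCP pose, the force and the opening at its end, in the units of the state.
- r.state(): the state, without advancing time (a new reading comes with each control period).
- cams.capture(name): name is "scene" or "top"; returns the picture (384x512x3 uint8, red, green, blue); there is no depth.
- cams.camera_info(name): a dict with "fx", "fy", "cx", "cy" (pixels), "world_from_camera" (4x4, takes a point from camera to world coordinates). Camera axes: x right, y down, z forward; pixel columns grow to the right and rows downward; lengths in mm; the calibration is good to about 2 mm. A picture is of the moment at which its call begins. camera_info takes no time and is no camera call.
- job_done(): hands the job in, once; it reports no verdict.
The state is a dict: "clock": time; "qpos": joint angles; "dq": joint speeds; "effort": joint torques, N m; "position": TCP position; "tcp_rot": TCP orientation; "wrist_force": force on the tool from outside, world axes, zero at the start; "ft_torque": the same for the moment, N m; "opening": opening from 0.0 (shut) to 1.0 (fully open).
Only numpy, scipy, OpenCV 4.12 (cv2) and the standard library are available. Lean on these libraries where they do the work, as an engineer would, in place of code of your own. Each camera call takes 0.05 s, during which the arm holds its last target.

## Working session

There is one attempt and no reset: what is moved stays moved. The work goes in short steps, Python scripts to look and compute and a shell command to move; the robot and the scene stay as the last step left them, time stands still between calls to the robot, and variables do not carry over. Pictures are saved under pics/ and viewed, and the job is handed in when it is done.

```bash
ls; mkdir -p pics; python3 - <<'E'
from rig import r,cams
import cv2
for n in("scene","top"):
    i=cams.capture(n); cv2.imwrite(f"pics/{n}0.png",i[:,:,::-1]); c=cams.camera_info(n); print(n,c)
print(r.state(), r.tip_reach)
E
```

```text
pics
scene {'fx': 445.98725152111825, 'fy': 445.98725152111825, 'cx': 256.72055002999053, 'cy': 185.45211770449828, 'world_from_camera': array([[-6.47202925e-01, -4.04544294e-01,  6.46120955e-01,
        -2.04785683e+02],
       [-7.62212923e-01,  3.57464777e-01, -5.39676194e-01,
         6.07303873e+02],
       [-1.26425581e-02, -8.41761752e-01, -5.39701138e-01,
         7.54737657e+02],
       [ 0.00000000e+00,  0.00000000e+00,  0.00000000e+00,
         1.00000000e+00]])}
top {'fx': 480.7560247292689, 'fy': 480.7560247292689, 'cx': 262.20993555827084, 'cy': 191.12883666804254, 'world_from_camera': array([[-2.47419682e-02, -9.97006140e-01,  7.32570304e-02,
         4.74872772e+02],
       [-9.99693653e-01,  2.47237840e-02, -1.15516809e-03,
        -1.05596120e+01],
       [-6.59481317e-04, -7.32631695e-02, -9.97312425e-01,
         1.24436060e+03],
       [ 0.00000000e+00,  0.00000000e+00,  0.00000000e+00,
         1.00000000e+00]])}
{'clock': 0.1, 'qpos': array([-7.93599769e+01,  5.03638344e+00,  7.86171062e+01, -7.83720536e-06,
        9.64630929e+01, -5.90599766e+00]), 'dq': array([-0.0476582 , -0.16699902, -0.20578492, -0.03923504, -0.10403273,
        0.02450093]), 'effort': array([ 2.41766349e-03, -3.53015220e+01, -3.14218318e+01,  1.58984216e-05,
        7.96958164e-03, -1.08056582e-06]), 'position': array([ 156.55856733, -526.79773311,  241.23272124]), 'tcp_rot': array([-1.79884035e+02, -1.19882029e-02,  1.65460078e+01]), 'wrist_force': array([ 0.21018635,  0.28907236, -0.45157325]), 'ft_torque': array([-0.00579331, -0.01248646, -0.0943132 ]), 'opening': 0.9963661490629678} 11.0
```

View pics/scene0.png

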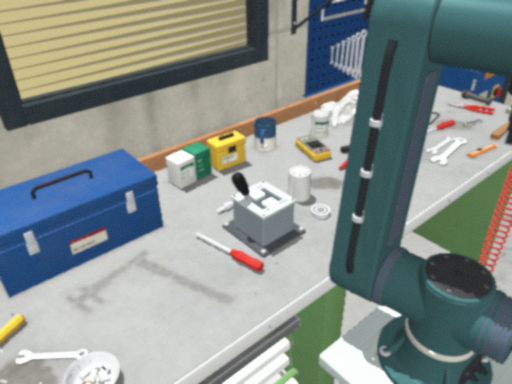

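View pics/top0.png

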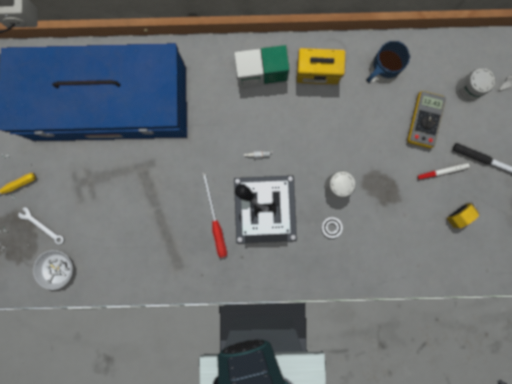

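```bash
python3 - <<'E'
import cv2
i=cv2.imread("pics/top0.png"); cv2.imwrite("pics/topc.png",cv2.resize(i[110:270,170:350],None,fx=4,fy=3.75,interpolation=cv2.INTER_CUBIC))
i=cv2.imread("pics/scene0.png"); cv2.imwrite("pics/scenec.png",cv2.resize(i[70:270,160:360],None,fx=3,fy=3,interpolation=cv2.INTER_CUBIC))
E
```

```text
(no output)
```

View pics/topc.png

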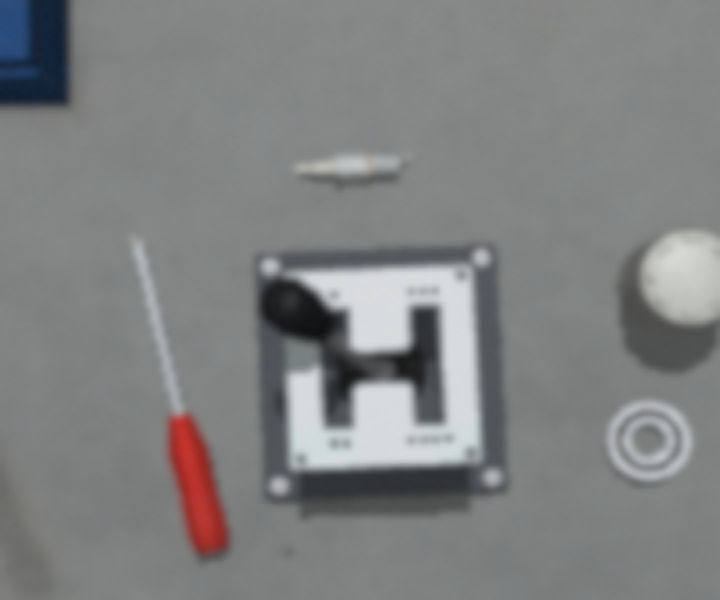

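View pics/scenec.png

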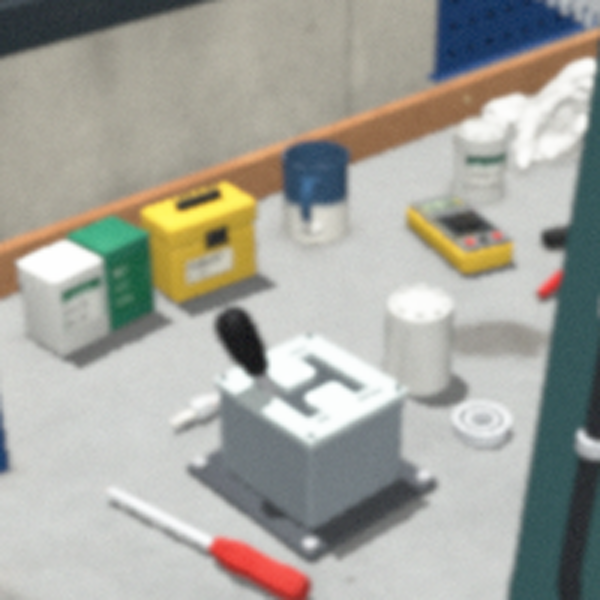

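```bash
cat > h.py <<'E'
import numpy as np
from rig import cams
def ray(n,u,v):
    c=cams.camera_info(n); M=c["world_from_camera"]
    d=M[:3,:3]@np.array([(u-c["cx"])/c["fx"],(v-c["cy"])/c["fy"],1]); return M[:3,3],d/np.linalg.norm(d)
def atz(n,u,v,z):
    o,d=ray(n,u,v); return o+d*(z-o[2])/d[2]
def tri(a,b):
    A=np.zeros((3,3));y=np.zeros(3)
    for o,d in(a,b):
        P=np.eye(3)-np.outer(d,d);A+=P;y+=P@o
    p=np.linalg.solve(A,y); return p,[np.linalg.norm((np.eye(3)-np.outer(d,d))@(p-o)) for o,d in(a,b)]
def proj(n,p):
    c=cams.camera_info(n); q=np.linalg.inv(c["world_from_camera"])@np.append(p,1); return np.array([c["fx"]*q[0]/q[2]+c["cx"],c["fy"]*q[1]/q[2]+c["cy"]])
E
python3 - <<'E'
from h import *
tc=lambda u,v:(170+u/4,110+v/3.75)
sc=lambda u,v:(160+u/3,70+v/3)
B=[atz("top",*tc(*p),11)[:2] for p in[(270,266),(482,257),(492,478),(280,486)]]
P=[atz("top",*tc(*p),104)[:2] for p in[(285,270),(471,265),(482,465),(292,472)]]
for Q in(B,P):
    Q=np.array(Q); c=Q.mean(0); f=(Q[0]+Q[1]-Q[2]-Q[3])/2; l=(Q[0]+Q[3]-Q[1]-Q[2])/2
    print(c,f,l,np.degrees(np.arctan2(f[1],f[0])),np.degrees(np.arctan2(-l[0],l[1])),np.linalg.norm(f),np.linalg.norm(l))
print("H",atz("top",*tc(383,367),104), "third end",atz("top",*tc(425,308),104))
k,e=tri(ray("top",*tc(300,308)),ray("scene",*sc(243,340)));print("knob",k,e)
c=np.array([484.,0]);
E
```

```text
[519.31635959 -18.64208749] [150.94550736   2.60805071] [ -2.44866392 136.06826224] 0.9898633854498523 1.0309749201386798 150.96803675456334 136.09029335418145
[518.26159971 -18.97922907] [127.25754277   2.12570784] [ -1.0284445  111.55311019] 0.9569787302666787 0.5282135106984718 127.27529543005042 111.55785087498604
H [518.62669523 -19.29099384 104.        ] third end [555.41525097 -45.1981794  104.        ]
knob [553.3832715   26.85841351 150.29543335] [np.float64(0.8169593349103095), np.float64(0.8169593349101368)]
```

The stick is in first, part-way along (shift ≈ 0.24, knob at about (553, 27, 150)). The gearbox is at about (518.7, -19), yaw about 1°. I'll close the fingers, square the tool to the gearbox and travel high.

```bash
python3 -m inch '[[[0,0,-0.005],5.2],[[0,0,-0.005],5.2],[[0,0,0],5.2],[[0.0258,-0.0326,0],0],[[0.0258,-0.0326,0],0],[[0.0258,-0.0326,0],0],[[0.0258,-0.0326,0],0],[[0.0258,-0.0326,0],0],[[0.0258,-0.0326,0],0],[[0.0258,-0.0326,0],0]]' 0; python3 -m inch '[[[0.0258,-0.0326,0],0],[[0.0258,-0.0326,0],0],[[0.0258,-0.0326,0],0],[[0.0258,-0.0326,0],0],[[0.0258,-0.0326,0],0]]'
```

```text
clock: 0.93
position: [334.1, -298.1, 243.6]
tcp_rot: [-179.2, 0.4, -0.9]
wrist_force: [0.8, -0.9, 1.0]
opening: -0.001
clock: 1.35
position: [463.0, -134.4, 243.2]
tcp_rot: [-179.1, 0.5, -0.9]
wrist_force: [-0.3, -0.3, 0.2]
opening: -0.001
```

```bash
python3 -m inch '[[[0.023,-0.027,0],-1.9],[[0.023,-0.027,0],0],[[0.023,-0.027,0],0],[[0.023,-0.027,0],0],[[0.023,-0.027,0],0],[[0.023,-0.027,0],0],[[0,0,0],0],[[0,0,0],0]]'; python3 - <<'E'
from rig import cams
import cv2
a=cams.capture("scene")[:,:,::-1]; b=cams.capture("top")[:,:,::-1]
cv2.imwrite("pics/a1.png",cv2.resize(a[50:250,150:350],None,fx=3,fy=3,interpolation=cv2.INTER_CUBIC))
cv2.imwrite("pics/b1.png",cv2.resize(b[100:260,160:350],None,fx=3.5,fy=3.5,interpolation=cv2.INTER_CUBIC))
E
```

```text
clock: 2.02
position: [605.2, 48.2, 237.2]
tcp_rot: [-178.9, 1.0, 1.8]
wrist_force: [0.2, -0.6, 0.6]
opening: 0.002
```

View pics/a1.png

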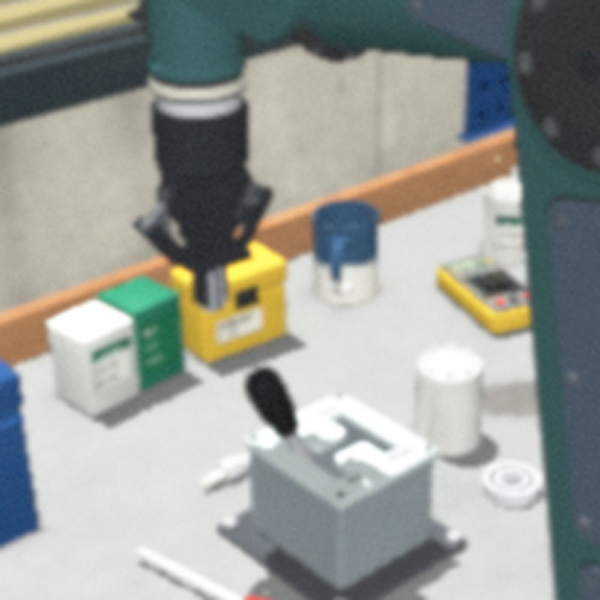

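View pics/b1.png

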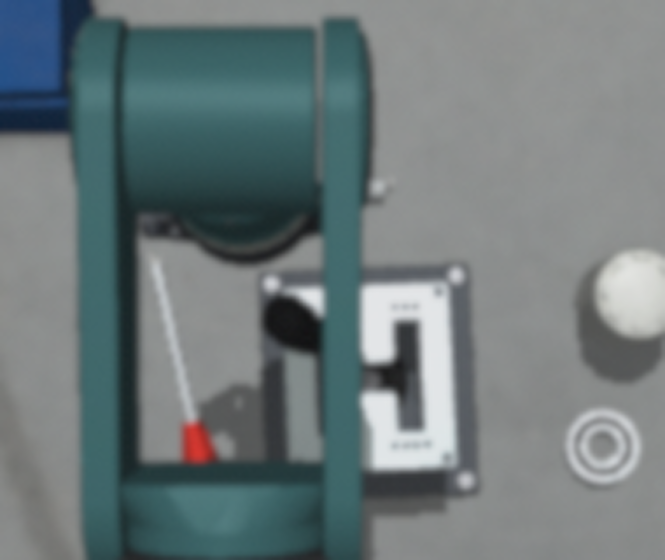

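The scene view shows the gripper clear in front of the knob (knob at about (272, 400) in the crop). Next: align in y and go down.

```bash
python3 -m inch '[[[0,0.021,0],0],[[0,0,0.03],0],[[0,0,0.03],0],[[0,0,0.025],0],[[0,0,0],0]]'
```

```text
clock: 2.53
position: [602.1, 20.3, 153.7]
tcp_rot: [-179.1, 0.6, 1.2]
wrist_force: [-0.5, 0.2, -1.9]
opening: 0.006
```

```bash
python3 -m inch '[[[-0.005,-0.007,0.005],0],[[-0.01,0,0],0],[[-0.007,0,0],0],[[-0.007,0,0],0],[[-0.007,0,0],0]]';python3 -m inch '[[[-0.005,0,0],0],[[-0.005,0,0],0],[[0,0,0],0]]'
```

```text
clock: 2.95
position: [566.4, 21.4, 154.2]
tcp_rot: [-179.1, -0.1, 0.7]
wrist_force: [4.0, 0.6, -0.7]
opening: -0.002
clock: 3.2
position: [556.2, 20.7, 157.5]
tcp_rot: [-179.1, -0.5, 0.7]
wrist_force: [2.7, -0.5, -1.3]
opening: 0.003
```

```bash
cat > look.py <<'E'
import sys,cv2
from rig import cams,r
k=sys.argv[1]
a=cams.capture("scene")[:,:,::-1]; b=cams.capture("top")[:,:,::-1]
a=cv2.resize(a[110:260,190:340],None,fx=4,fy=4,interpolation=cv2.INTER_CUBIC)
cv2.imwrite(f"pics/a{k}.png",a)
cv2.imwrite(f"pics/b{k}.png",cv2.resize(b[140:260,200:330],None,fx=5,fy=5,interpolation=cv2.INTER_CUBIC))
E
python3 look.py 2
```

```text
(no output)
```

View pics/a2.png

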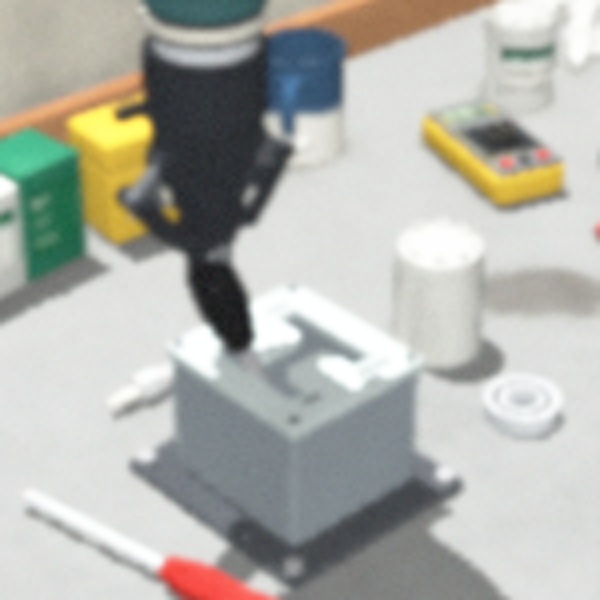

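View pics/b2.png

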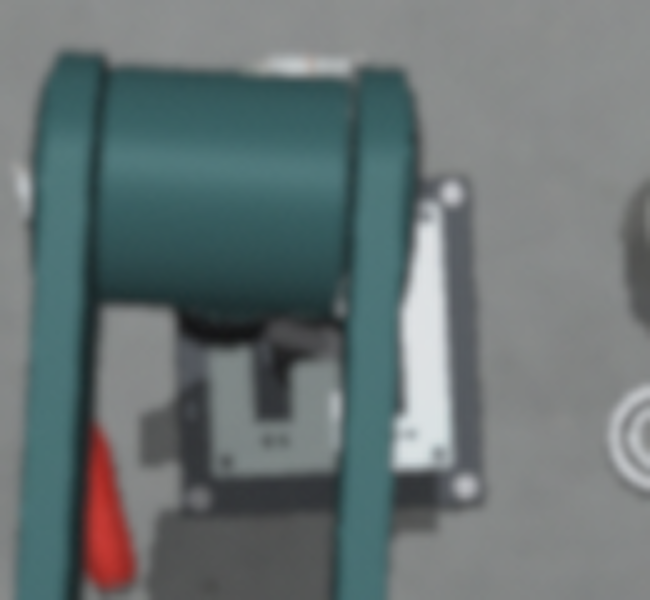

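```bash
cat >> h.py <<'E'
G=np.array([518.7,-19.,0]);YAW=np.radians(1.0)
def st(L,s,t):
    p=np.array([L*np.sin(t),-L*np.cos(t)*np.sin(s),20+L*np.cos(t)*np.cos(s)])
    c,n=np.cos(YAW),np.sin(YAW); return G+np.array([c*p[0]-n*p[1],n*p[0]+c*p[1],p[2]])
E
python3 - <<'E'
from h import *
for s,t in((-.32,.25),(-.32,.15),(-.32,.1),(-.32,.05),(-.32,0)):
  print(t,[((proj("scene",st(L,s,t))-[190,110])*4).round() for L in(110,145,176)], [((proj("top",st(L,s,t))-[200,140])*5).round() for L in(90,145,176)])
E
```

```text
0.25 [array([226., 330.]), array([203., 288.]), array([182., 250.])] [array([268., 295.]), array([228., 260.]), array([204., 239.])]
0.15 [array([236., 335.]), array([217., 294.]), array([199., 257.])] [array([268., 313.]), array([227., 291.]), array([203., 278.])]
0.1 [array([242., 337.]), array([224., 298.]), array([207., 261.])] [array([268., 323.]), array([227., 307.]), array([203., 297.])]
0.05 [array([247., 341.]), array([231., 302.]), array([216., 266.])] [array([268., 332.]), array([228., 323.]), array([203., 317.])]
0 [array([253., 344.]), array([238., 306.]), array([225., 271.])] [array([268., 342.]), array([228., 339.]), array([204., 337.])]
```

```bash
python3 -m inch '[[[-0.005,-0.003,0.003],0],[[-0.005,-0.002,0.003],0],[[-0.003,0,0.002],0],[[0,0,0],0]]'; python3 look.py 3
```

```text
clock: 3.63
position: [545.7, 25.4, 151.8]
tcp_rot: [-179.2, -1.0, 0.7]
wrist_force: [3.5, -0.5, 0.8]
opening: 0.002
```

View pics/a3.png

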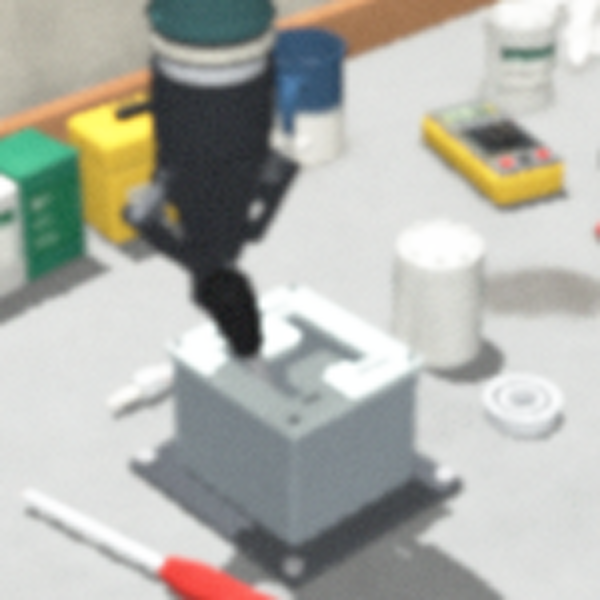

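View pics/b3.png

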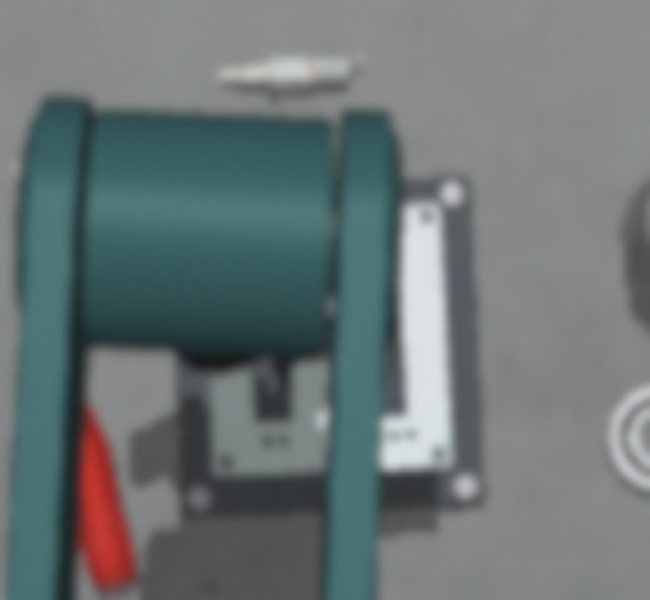

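Knob now runs from about (230, 268) to (248, 355): shift ≈ 0.03–0.04. A few more mm, then back off forward and around to the left.

```bash
python3 -m inch '[[[-0.004,0,0],0],[[-0.002,0,0],0],[[0,0,0],0]]'; python3 -m inch '[[[0.02,0,0],0],[[0.02,0,0],0],[[0,-0.03,0],0],[[0,-0.03,0],0],[[0,-0.01,0],0],[[0,0,0],0]]'; python3 look.py 4
```

```text
clock: 3.98
position: [540.4, 25.4, 152.1]
tcp_rot: [-179.2, -1.1, 0.7]
wrist_force: [3.9, 0.2, 1.4]
opening: -0.0
clock: 4.48
position: [571.2, 96.2, 146.2]
tcp_rot: [-179.3, 0.6, 0.5]
wrist_force: [0.7, 1.1, 0.1]
opening: -0.001
```

View pics/a4.png

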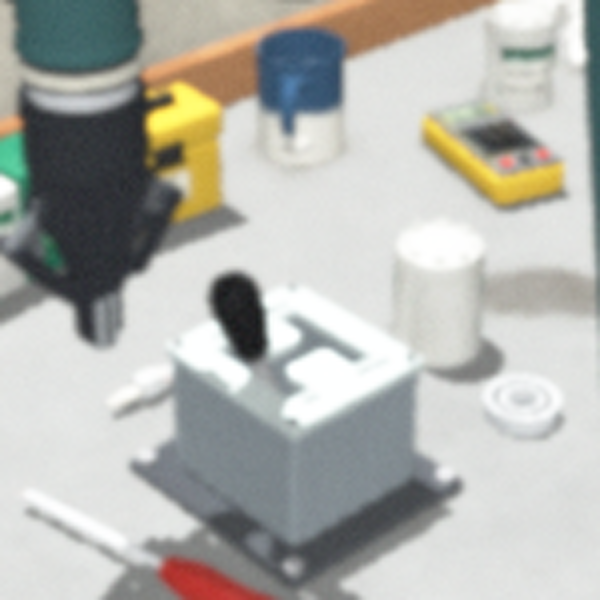

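View pics/b4.png

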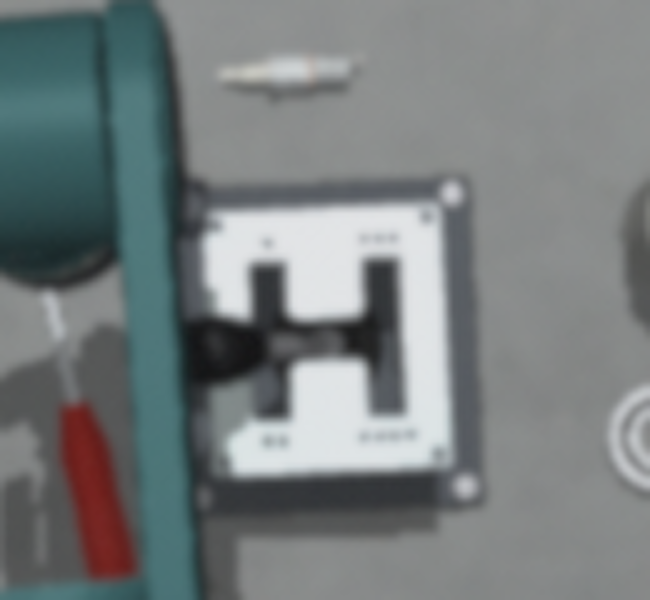

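Knob centre at about (225, 350) in the top crop against 338 for zero: shift ≈ -0.035, inside the channel window. The next push goes right with a slight forward bias.

```bash
python3 -m inch '[[[-0.025,0,0],0],[[-0.025,0,0],0],[[-0.006,0,0],0],[[0,0,0],0]]'; python3 -m inch '[[[0.0,0.012,0],0],[[0,0.01,0],0],[[0,0,0],0]]'
```

```text
clock: 4.92
position: [512.3, 89.2, 144.5]
tcp_rot: [-179.6, 0.9, 0.1]
wrist_force: [0.2, -0.2, -0.3]
opening: -0.005
clock: 5.17
position: [516.5, 67.4, 151.6]
tcp_rot: [-179.2, 0.2, 0.2]
wrist_force: [0.2, 0.6, 0.7]
opening: -0.003
```

```bash
python3 -m inch '[[[0.0005,0.008,0.001],0],[[0.0005,0.008,0.001],0],[[0.0005,0.008,0.001],0],[[0.0005,0.008,0.001],0],[[0,0,0],0]]'; python3 look.py 5
```

```text
clock: 5.58
position: [526.5, 33.4, 160.6]
tcp_rot: [-178.6, -1.0, 0.1]
wrist_force: [-1.6, 0.4, 1.0]
opening: -0.005
```

View pics/a5.png

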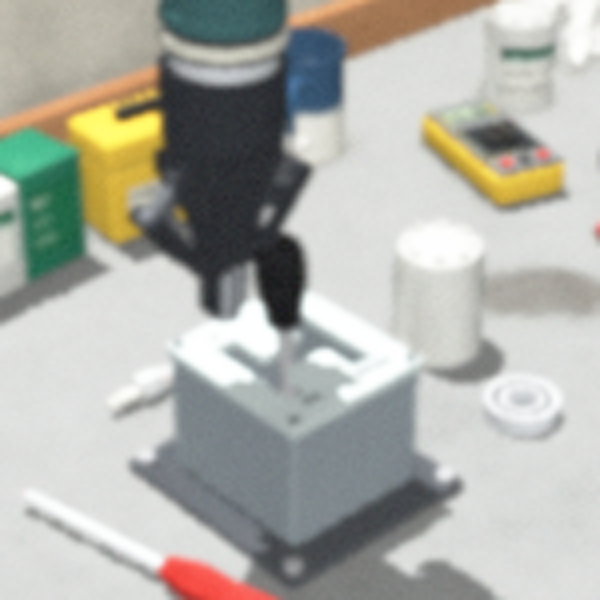

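View pics/b5.png

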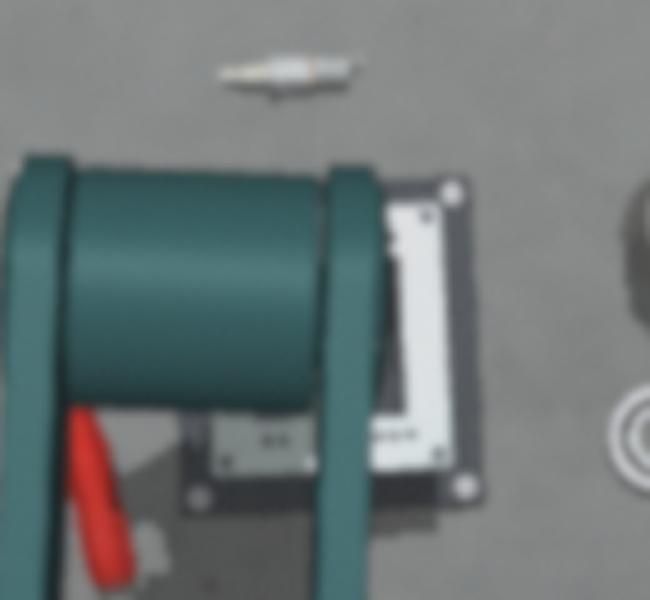

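The knob (crop (280, 280)) is moving across. The tool has drifted +x and up, so I'll back off slightly, re-centre, then continue.

```bash
python3 -m inch '[[[0,-0.008,0.002],0],[[-0.008,0,0.008],0],[[-0.002,0,0.004],0],[[0,0,0],0]]'
```

```text
clock: 6.02
position: [519.8, 40.3, 146.3]
tcp_rot: [-178.7, -1.2, 0.0]
wrist_force: [0.2, 3.6, 2.4]
opening: 0.001
```

```bash
python3 -m inch '[[[-0.002,0.008,0.003],0],[[-0.002,0.008,0.003],0],[[-0.002,0.008,0.003],0],[[-0.002,0.008,0.003],0]]';  python3 -m inch '[[[-0.001,0.006,0.002],0],[[-0.001,0.006,0.002],0],[[0,0,0],0]]'; python3 look.py 6
```

```text
clock: 6.35
position: [521.1, 9.7, 144.1]
tcp_rot: [-178.7, -2.7, 0.3]
wrist_force: [-0.0, 3.1, 7.3]
opening: 0.005
clock: 6.6
position: [521.9, -4.0, 142.6]
tcp_rot: [-178.8, -3.1, 0.4]
wrist_force: [-1.2, 1.5, 1.8]
opening: -0.002
```

View pics/a6.png

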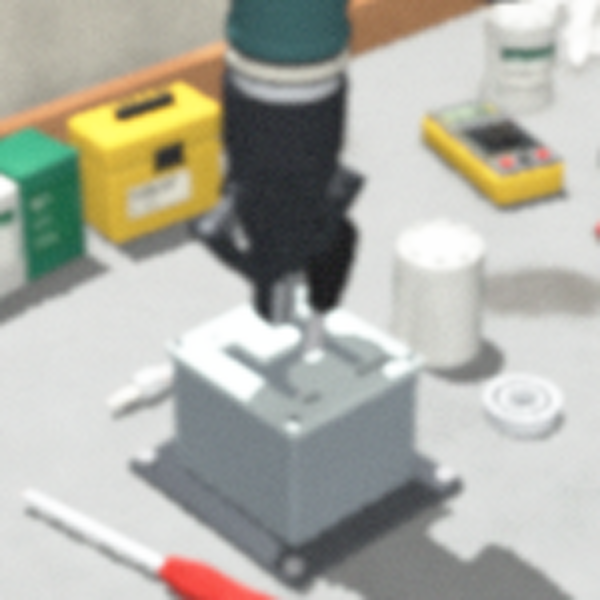

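View pics/b6.png

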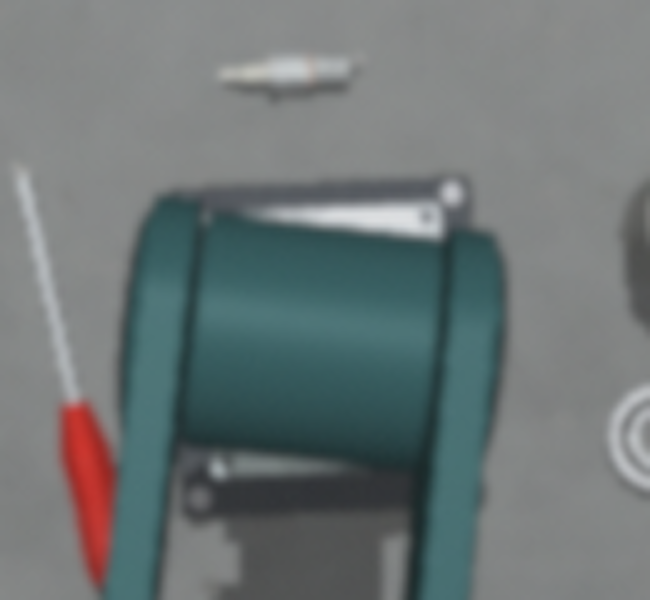

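Knob is past the centre, at about (333, 265) in the crop; continuing across.

```bash
python3 -m inch '[[[-0.001,0.006,0],0],[[-0.002,0.006,0],0],[[-0.002,0.006,0],0],[[-0.001,0.004,0],0],[[0,0,0],0]]'; python3 look.py 7
```

```text
clock: 7.12
position: [516.5, -25.5, 139.7]
tcp_rot: [-178.6, -3.1, 0.5]
wrist_force: [2.2, 2.2, 3.1]
opening: 0.001
```

View pics/a7.png

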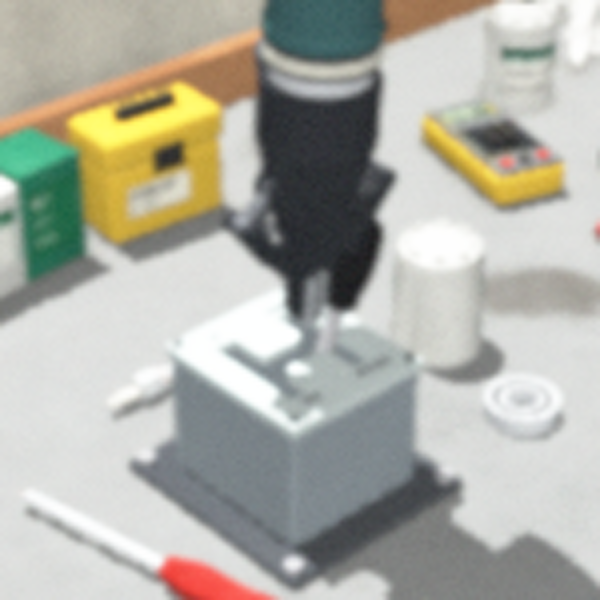

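```bash
python3 - <<'E'
from h import *
for s in(.2,.25,.3,.35):
 for t in (-.05,0,.05):
  print(s,t,[((proj("scene",st(L,s,t))-[190,110])*4).round().tolist() for L in(90,110,145,176)])
E
```

```text
0.2 -0.05 [[319.0, 337.0], [324.0, 310.0], [334.0, 262.0], [344.0, 219.0]]
0.2 0 [[314.0, 334.0], [319.0, 307.0], [327.0, 258.0], [334.0, 213.0]]
0.2 0.05 [[309.0, 332.0], [313.0, 304.0], [319.0, 254.0], [325.0, 208.0]]
0.25 -0.05 [[324.0, 336.0], [330.0, 309.0], [342.0, 261.0], [353.0, 217.0]]
0.25 0 [[319.0, 333.0], [325.0, 305.0], [335.0, 256.0], [344.0, 211.0]]
0.25 0.05 [[314.0, 330.0], [319.0, 302.0], [327.0, 252.0], [334.0, 207.0]]
0.3 -0.05 [[328.0, 335.0], [336.0, 308.0], [350.0, 259.0], [363.0, 216.0]]
0.3 0 [[324.0, 332.0], [331.0, 304.0], [343.0, 255.0], [354.0, 210.0]]
0.3 0.05 [[319.0, 329.0], [325.0, 301.0], [335.0, 251.0], [344.0, 205.0]]
0.35 -0.05 [[333.0, 334.0], [342.0, 307.0], [358.0, 259.0], [372.0, 215.0]]
0.35 0 [[328.0, 331.0], [336.0, 304.0], [350.0, 254.0], [363.0, 210.0]]
0.35 0.05 [[324.0, 329.0], [331.0, 300.0], [343.0, 250.0], [353.0, 205.0]]
```

```bash
python3 -m inch '[[[0.001,0.004,0],0],[[0.001,0.004,0],0],[[0,0,0],0]]'
```

```text
clock: 7.47
position: [517.4, -31.0, 139.1]
tcp_rot: [-178.2, -2.9, 0.6]
wrist_force: [0.2, 6.1, 4.1]
opening: -0.001
```

```bash
python3 -m inch '[[[0,0.004,0],0],[[0,0,0],0]]'; python3 -m inch '[[[0,-0.02,0],0],[[0,-0.02,-0.01],0],[[0,-0.02,-0.01],0],[[0,-0.02,0],0],[[0,0,0],0]]'; python3 look.py 8
```

```text
clock: 7.63
position: [517.1, -32.2, 138.9]
tcp_rot: [-177.8, -2.8, 0.7]
wrist_force: [0.3, 6.1, 4.2]
opening: -0.001
clock: 8.05
position: [511.7, 44.9, 158.9]
tcp_rot: [-178.2, -2.1, 0.4]
wrist_force: [-0.0, 0.1, -0.5]
opening: -0.002
```

View pics/a8.png

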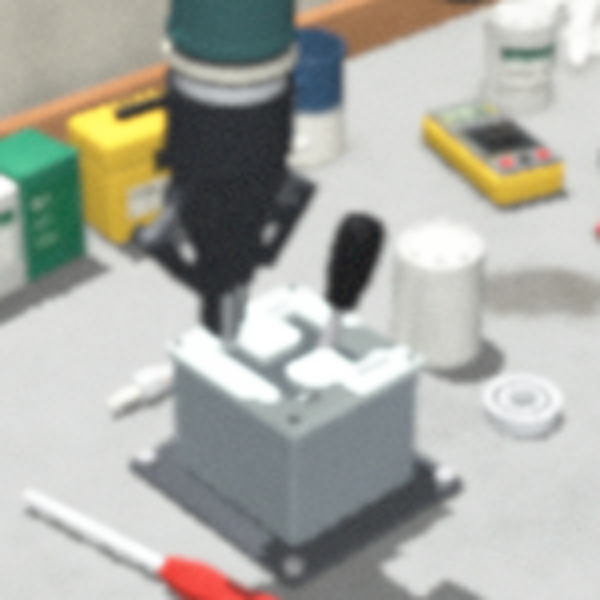

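View pics/b8.png

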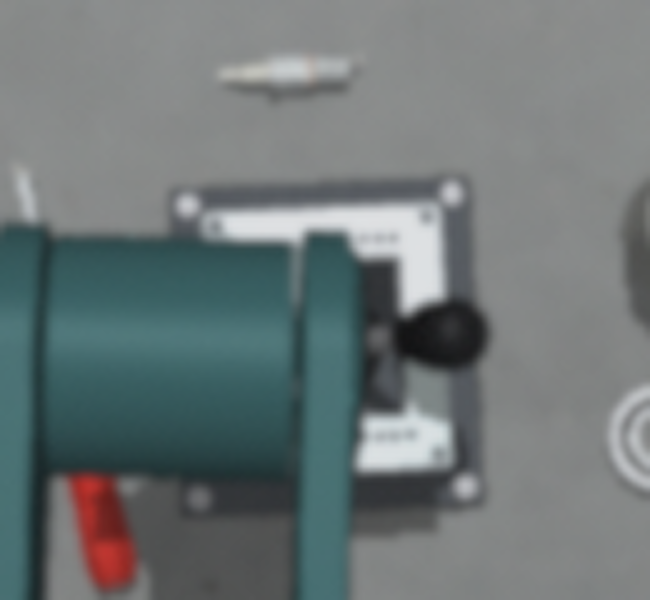

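Stick is in the right lane with shift ≈ 0 (knob at (445, 333) in the top crop). Going round behind it.

```bash
python3 -m inch '[[[-0.03,0,0],0],[[-0.03,0,0],0],[[0,0.03,0],0],[[0,0.03,0.002],0],[[0,0.03,0.004],0],[[0,0.015,0.004],0],[[0,0,0],0]]'
```

```text
clock: 8.73
position: [445.3, -73.4, 136.5]
tcp_rot: [-178.8, -1.2, 0.1]
wrist_force: [1.4, 0.4, -0.8]
opening: 0.003
```

```bash
python3 -m inch '[[[0,-0.006,-0.008],0],[[0.02,0,0],0],[[0.01,0,0],0],[[0,0,0],0]]';python3 -m inch '[[[0.008,0,0],0],[[0.008,0,0],0],[[0.006,0,0],0],[[0,0,0],0]]'
```

```text
clock: 9.07
position: [473.7, -68.9, 145.5]
tcp_rot: [-178.8, -0.9, -0.3]
wrist_force: [-0.1, -0.3, 0.4]
opening: -0.0
clock: 9.4
position: [495.8, -67.2, 146.6]
tcp_rot: [-178.8, -0.7, -0.1]
wrist_force: [-2.3, -0.3, 0.4]
opening: -0.002
```

In contact behind the knob; pushing forward.

```bash
python3 -m inch '[[[0.007,0,0],0],[[0.007,0,0],0],[[0.007,0,0],0],[[0.007,0,0],0],[[0,0,0],0]]';python3 -m inch '[[[0.005,0,0],0],[[0.004,0,0],0],[[0,0,0],0]]'; python3 look.py 9
```

```text
clock: 9.82
position: [522.1, -66.8, 146.4]
tcp_rot: [-178.8, -0.1, -0.0]
wrist_force: [-3.3, 0.1, 2.6]
opening: -0.001
clock: 10.07
position: [531.4, -66.2, 145.4]
tcp_rot: [-178.7, 0.1, 0.0]
wrist_force: [-2.8, -0.0, 1.9]
opening: 0.001
```

View pics/a9.png

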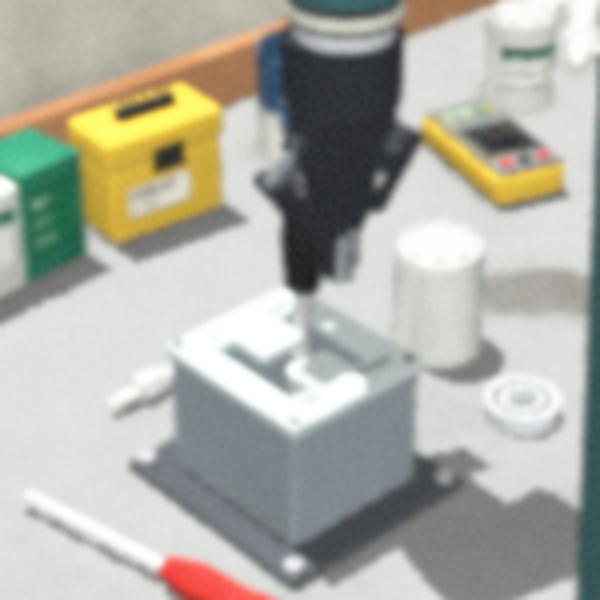

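View pics/b9.png

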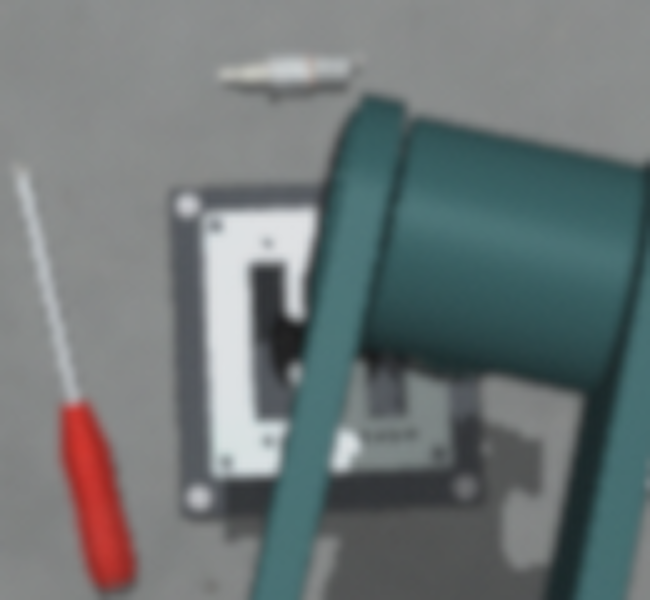

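Going forward well; continue in small steps until the stop is felt.

```bash
python3 -m inch '[[[0.004,0,0],0],[[0.004,0,0],0],[[0,0,0],0]]';python3 -m inch '[[[0.003,0,0],0],[[0.003,0,0],0],[[0,0,0],0]]';python3 -m inch '[[[0.003,0,0],0],[[0.002,0,0],0],[[0,0,0],0]]'
```

```text
clock: 10.42
position: [538.2, -65.7, 144.3]
tcp_rot: [-178.7, 0.2, 0.0]
wrist_force: [-2.4, -0.0, 1.5]
opening: -0.0
clock: 10.67
position: [541.7, -65.7, 143.6]
tcp_rot: [-178.7, 0.7, 0.0]
wrist_force: [-6.3, -0.7, 3.9]
opening: -0.002
clock: 10.92
position: [542.3, -65.8, 143.5]
tcp_rot: [-178.7, 1.5, 0.0]
wrist_force: [-6.3, 0.5, 4.5]
opening: -0.0
```

```bash
python3 -m inch '[[[0.008,0,0],0],[[0.008,0,0],0]]';python3 -m inch '[[[0,0,0],0]]'; python3 -m inch '[[[-0.02,0,0],0],[[-0.03,0,0],0],[[-0.03,0,0],0],[[-0.03,0,-0.03],0],[[0,0,-0.04],0],[[0,0,-0.03],0],[[-0.04,0,-0.01],0],[[0,0,0],0]]'; python3 look.py 10
```

```text
clock: 11.08
position: [550.3, -65.6, 141.9]
tcp_rot: [-178.6, 2.7, 0.0]
wrist_force: [-18.8, -0.5, 4.4]
opening: 0.003
clock: 11.17
position: [547.6, -66.0, 142.1]
tcp_rot: [-178.7, 3.2, 0.0]
wrist_force: [-9.7, -1.2, 8.9]
opening: 0.0
clock: 11.83
position: [405.0, -69.3, 262.1]
tcp_rot: [-178.8, 2.3, 0.0]
wrist_force: [0.2, 0.1, -0.0]
opening: -0.002
```

View pics/a10.png

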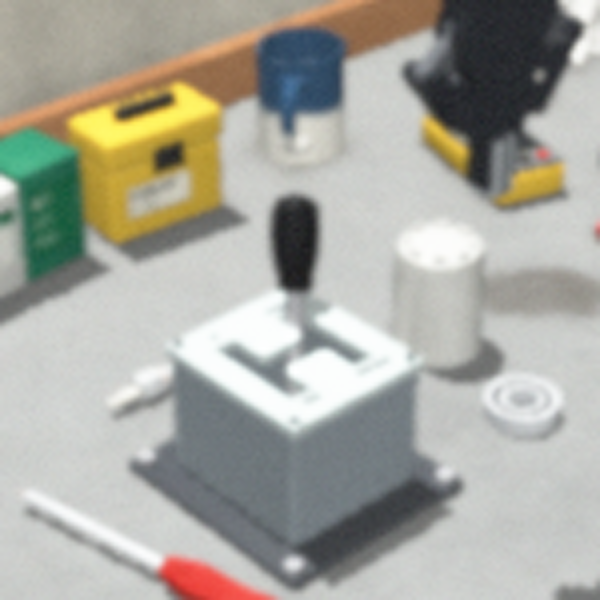

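View pics/b10.png

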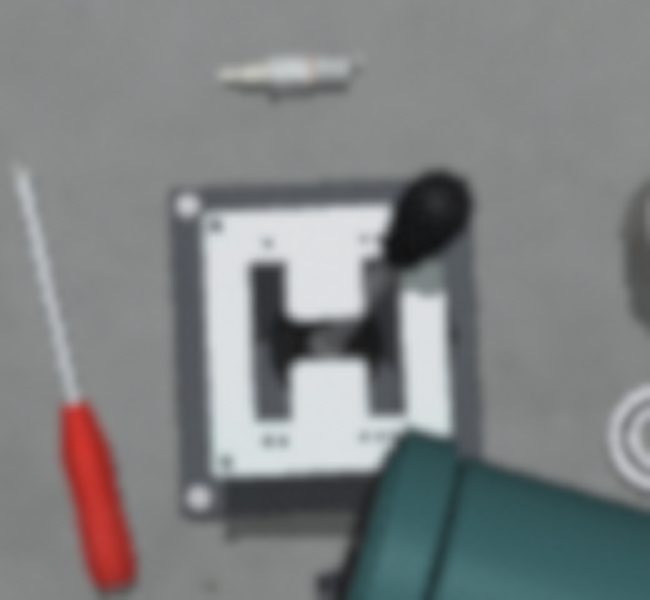

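```bash
python3 - <<'E'
from h import *
for s in(.29,.32,.35):
 for t in (.25,.3,.35):
  print(s,t,[((proj("scene",st(L,s,t))-[190,110])*4).round().tolist() for L in(110,145,176)],[((proj("top",st(L,s,t))-[200,140])*5).round().tolist() for L in(110,145,176)])
E
```

```text
0.29 0.25 [[300.0, 293.0], [302.0, 241.0], [304.0, 194.0]] [[391.0, 277.0], [414.0, 252.0], [435.0, 229.0]]
0.29 0.3 [[294.0, 292.0], [294.0, 239.0], [294.0, 193.0]] [[389.0, 266.0], [412.0, 237.0], [432.0, 211.0]]
0.29 0.35 [[289.0, 291.0], [287.0, 239.0], [285.0, 192.0]] [[388.0, 255.0], [409.0, 223.0], [429.0, 193.0]]
0.32 0.25 [[304.0, 292.0], [307.0, 240.0], [309.0, 193.0]] [[397.0, 277.0], [422.0, 252.0], [446.0, 229.0]]
0.32 0.3 [[298.0, 291.0], [299.0, 239.0], [300.0, 192.0]] [[396.0, 266.0], [420.0, 237.0], [443.0, 211.0]]
0.32 0.35 [[292.0, 291.0], [291.0, 238.0], [290.0, 192.0]] [[394.0, 255.0], [418.0, 223.0], [440.0, 193.0]]
0.35 0.25 [[307.0, 292.0], [311.0, 240.0], [315.0, 193.0]] [[404.0, 277.0], [431.0, 252.0], [457.0, 229.0]]
0.35 0.3 [[301.0, 291.0], [303.0, 239.0], [305.0, 192.0]] [[402.0, 266.0], [429.0, 237.0], [454.0, 211.0]]
0.35 0.35 [[295.0, 290.0], [295.0, 238.0], [296.0, 191.0]] [[400.0, 255.0], [426.0, 223.0], [450.0, 193.0]]
```

Both views fit select ≈ 0.35 and shift ≈ 0.35: the knob is upright at column 295 in the scene crop and at about (430, 218) in the top crop. The bystanders look unmoved, and the tool is clear.

```bash
python3 -c "
from rig import job_done; print(job_done())"
```

```text
the job is handed in; nothing more can be done
None
```

The gearstick is in third, fully home as far as I can tell, and the job is handed in after about 12 s of the 64 s allowed.

- **What I did:** With the fingers shut, I pushed the stick back out of first into the cross channel. I then pushed it right to the side stop, and forward until it met the end stop at about 19 N. The arm then backed off and lifted clear.
- **Final position:** Both cameras put the lean at about 0.35 sideways and 0.35 forward, which is fully home in third.
- **Fourth avoided:** When the stick reached the right-hand lane its shift was close to 0, and it only went forward from there.
- **Loose items and forces:** In the last pictures the spark plug, oil filter, bearing and screwdriver looked unmoved. The wrist force readings stayed below 20 N.
- **What went off plan:**
  - The first push went slightly past the middle of the channel, to a shift of about -0.035, but still within the channel opening.
  - The tool drifted a little forward and up during the push across, so I backed off and re-centred it once.
  - The tool was also up to about 3° off vertical at times, which I could not correct with the moves available.

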